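Load the bedside pill-bottle feeder in order

ROBOT

A 7-joint arm with a two-finger parallel gripper is mounted at the origin on the work surface. World frame = base frame: x ahead of the robot, y to its left, z up, the work surface at z = 0. Lengths are in m, angles in degrees, forces in N, time in s.
With the tool pointing down it reaches from about 0.4 to 0.75 m from the base axis. Payload 19.5 kg.
Tool frame: the origin (TCP) lies at the very end of the fingers, on their centre line; the grasp point (between the pads) lies 19 mm behind it (env.grasp_offset is the distance from the TCP to the grasp point, in m); z points along the fingers, y is the direction in which the jaws open and shut (so a half turn about z gives the same grasp; the last joint's range is limited). The gripper opens to 85 mm and grips with 20 to 120 N. Pads are 22 mm wide; open, the fingers measure 114 mm over their backs; the gripper's body (76 mm by 85 mm) begins 54 mm behind the grasp point. The pads swing forward as they close: fully open they stand 13 mm farther back than shut.
Start: joints at [60.808, 40.479, -1.581, 85.061, 1.261, 54.483, -4.326], TCP at [0.259, -0.513, 0.231] pointing down, gripper open.
Joint ranges: [-155.06, 155.06], [-18.47, 123.98], [-90, 86.84], [0, 140.48], [-83.41, 263.41], [0, 116], [-161.91, 161.91]. Speed limits (degrees/s): [108.29, 108.29, 147.25, 147.25, 172.46, 172.46, 172.46].

INTERFACE

Orientations are given as [roll, pitch, yaw] about the fixed x, y, z axes, in that order (R = Rz(yaw) Ry(pitch) Rx(roll)).
In Python, from cell import env, eyes gives the robot as it stands.
- The arm moves only by the shell command python3 -m crank 'ROWS'. ROWS is JSON, a list of rows, each a list of 3 entries, a list of its own where there are three numbers: the shift along the tool's x, y, z in m, then the turn, a rotation vector about the tool's x, y, z in degrees, then the opening, from 0 (shut) to 1 (fully open). A call has exactly 8 rows; each row is the pose to reach, as a shift and turn from the pose commanded when the call began, along the tool's axes at that moment; what a row does not reach only later rows make up. A row lasts 1/8 s, in which the tool goes at most 62.5 mm and 10.7 degrees, less where a joint would pass 70% of its speed; a pose out of reach is approached as far as the arm can. A call with a gripper value outside its range is refused whole. The fingers move at their own pace and stop on an object; the grip force is fixed at half the most. Time passes only in rows, so rows that repeat a pose let the fingers close, or fill a call up. It gives the time, the measured TCP pose, the force and the opening at its end, in the units of the state.
- env.sense(): the state, without advancing time (a new reading comes with each control period).
- eyes.grab_frame(name): name is "scene" or "side" or "wrist"; returns a dict with "image" (420x560x3 uint8, blue, green, red), "intrinsics" (3x3 intrinsics, pixels), "dist" ([k1, k2, p1, p2, k3] as OpenCV has them; the pictures are not rectified), "rvec" (rotation vector, rad) and "tvec" (3), from world to camera coordinates, as OpenCV has them; the wrist camera has in their place "T_tool_cam" (4x4, takes a point from camera to tool coordinates, whose origin is the TCP and whose axes are the flange's). Camera axes: x right, y down, z forward; pixel columns grow to the right and rows downward; lengths in m; the calibration is good to about 2 mm. A picture is of the moment at which its call begins: read the wrist's pose just before it. There is no depth.
- env.close_job(): hands the job in, once; it reports no verdict.
The state is a dict: "time_s": time; "q": joint angles; "joint_velocities": joint speeds; "joint_efforts": joint torques, N m; "ee_pos": TCP position; "tcp_rot": TCP orientation; "contact_force": force on the tool from outside, world axes, zero at the start; "moment": the same for the moment, N m; "width": opening from 0.0 (shut) to 1.0 (fully open).
Only numpy, scipy, OpenCV 4.12 (cv2) and the standard library are available. Lean on these libraries where they do the work, as an engineer would, in place of code of your own. Each camera call takes 0.05 s, during which the arm holds its last target.

TASK

Load the two pill bottles that lie on the slatted rack into the sloped gravity feeder, one by one, laying each crosswise in the upper part of the lane and letting it roll down. The thick bottle goes in first, so that it lies against the front stop and comes out first; the slim one follows and comes to rest right behind it. The third pill bottle, which stands upright on the table, is not due yet: leave it standing where it is.

Things in the scene. Friction and masses are not known exactly. Their poses are not given: they have to be found in the camera images.
- thick_center (a point): Thick amber pill bottle with a white cap: rigid cylinder, diameter 44 mm, length 90 mm (cap included), 75 g, lying in a groove of the slatted steel rack, axis 69 mm above the table. The point is its centre; y runs along its axis to the cap. The rack's bars run along the bottles, 18 mm apart, tops 49 mm above the table. The bottles lie 108 mm apart; either may be nearer the robot.
- slim_center (a point): Slim amber pill bottle with a white cap: rigid cylinder, diameter 32 mm, length 90 mm (cap included), 45 g, lying in another groove of the same rack, parallel to the thick one, axis 63 mm above the table. The point is its centre; y runs along its axis to the cap.
- feeder_load (a point): Gravity feeder, fixed: white open-topped lane, 112 mm wide inside, walls 34 mm high, sloping 10 degrees down to a 26 mm high front stop on the robot's side. The point is mid-width on its floor, 48 mm above the table, 125 mm up from the stop and 87 mm down from a low rear lip: lay bottles here. x: level, up the lane; y: across, the way a bottle's axis lies (cap either side); z: up.
- standing_center (a point): Third amber pill bottle, diameter 38 mm, 90 mm tall, standing upright on the table, cap up: to be left alone. The point is its centre, 45 mm above the table; z is up along its axis.
Not all that is in view belongs to the job. Leave any yellow look-alike of the part that bears slim_center alone.

How it is judged (in metres and radians):
On the way, in this order (a step that is already met when the one before it is completed fails the run):
1. the thick bottle lies at rest against the feeder's front stop, released, before the slim one is in place (x of thick_center in the frame of feeder_load between -0.117 and -0.093 m and y of thick_center in the frame of feeder_load between -0.02 and 0.02 m and z of thick_center in the frame of feeder_load between -0.006 and 0.014 m and angle between the y axis of thick_center and the y axis of feeder_load, either way round below 0.2 rad and linear speed of thick below 0.02 m/s and contact force between the fingers and thick below 0.05 N), for 0.2 s.
2. the slim bottle lies at rest right behind the thick one, released (x of slim_center in the frame of feeder_load between -0.079 and -0.055 m and y of slim_center in the frame of feeder_load between -0.02 and 0.02 m and z of slim_center in the frame of feeder_load between -0.006 and 0.014 m and angle between the y axis of slim_center and the y axis of feeder_load, either way round below 0.2 rad and linear speed of slim below 0.02 m/s and contact force between the fingers and slim below 0.05 N), for 0.2 s.
At the end, for the whole second after the job is handed in: Both bottles lie released, at rest on the lane's floor: the thick one against the front stop (x within 12 mm of -105 mm in feeder_load's frame), the slim one right behind it (within 12 mm of -67 mm), each within 20 mm of mid-lane and 11 degrees of square to it; the third still stands in place (all of step 1 and all of step 2); the robot touches nothing.
It fails at once if the standing third bottle is moved by more than 30 mm or tipped over (distance of standing_center from where it was at the start of the episode above 0.03 m or angle between standing_center's own z axis and vertical above 0.35 rad).
It also fails if it takes over 69 s, if anything falls off the work surface, if the arm or the gripper's body presses on something with over 40 N, if the wrist force passes 120 N, or if a joint passes its speed limit or range.

## Working session

There is one attempt and no reset: what is moved stays moved. The work goes in short steps, Python scripts to look and compute and a shell command to move; the robot and the scene stay as the last step left them, time stands still between calls to the robot, and variables do not carry over. Pictures are saved under pics/ and viewed, and the job is handed in when it is done.

```bash
ls; mkdir -p pics; python3 - <<'E'
from cell import env, eyes
import cv2
print(env.sense())
for n in ["scene","side","wrist"]:
    f=eyes.grab_frame(n); cv2.imwrite(f"pics/{n}0.png",f["image"])
    print(n,{k:(v.tolist() if hasattr(v,'tolist') else v) for k,v in f.items() if k!="image"})
E
```

```text
pics
{'time_s': 0.0, 'q': array([60.8085113 , 40.51127795, -1.58026477, 85.08564977,  1.26148053,
       54.48202459, -4.3244868 ]), 'joint_velocities': array([-0.12152078,  0.01471965,  0.0357631 , -0.0453631 ,  0.02547934,
        0.0971565 , -0.02433022]), 'joint_efforts': array([-1.52461184e-04, -8.83199716e+01,  1.23444233e+00, -2.36166322e+01,
        1.69633288e-02,  6.54477291e-03, -2.14104851e-06]), 'ee_pos': array([ 0.25913172, -0.51299549,  0.23084919]), 'tcp_rot': array([-1.79938527e+02,  4.13025223e-03,  2.68026235e+01]), 'contact_force': array([-0.56142795, -0.00924387,  0.61409295]), 'moment': array([ 0.00107372, -0.03524479, -0.0084427 ]), 'width': 1.000631879892067}
scene {'intrinsics': [[532.7980423892571, 0.0, 278.5894882308982], [0.0, 532.7980423892571, 209.4850122129258], [0.0, 0.0, 1.0]], 'dist': [0.045362254959071695, 0.0, 0.0, 0.0, 0.0], 'rvec': [2.2121123220798724, 1.3251824235857657, -0.43654904937236955], 'tvec': [-0.23539326155325366, -0.40771201832565385, 1.325244274933787]}
side {'intrinsics': [[527.9369723106521, 0.0, 279.7273465458337], [0.0, 527.9369723106521, 210.19627730460454], [0.0, 0.0, 1.0]], 'dist': [-0.12850355790668805, 0.0, 0.0, 0.0, 0.0], 'rvec': [0.8000337193437653, -2.5613790052627396, 1.1101031261290566], 'tvec': [0.4446993993653708, 0.33383820768493855, 0.6884595546816257]}
wrist {'intrinsics': [[377.8387970903044, 0.0, 281.9046667140276], [0.0, 377.8387970903044, 202.0466847115304], [0.0, 0.0, 1.0]], 'dist': [-0.09962080271747772, 0.0, 0.0, 0.0, 0.0], 'T_tool_cam': [[-0.0005673764058037609, -0.9547092609382886, -0.2975397539198403, 0.07568159355795631], [0.9999997261735747, -0.0006830459713959619, 0.0002847823290197003, 2.9067088399559182e-06], [-0.0004751176571118226, -0.29753951086681907, 0.9547093870578335, -0.14189054082987756], [0.0, 0.0, 0.0, 1.0]]}
```

View pics/scene0.png

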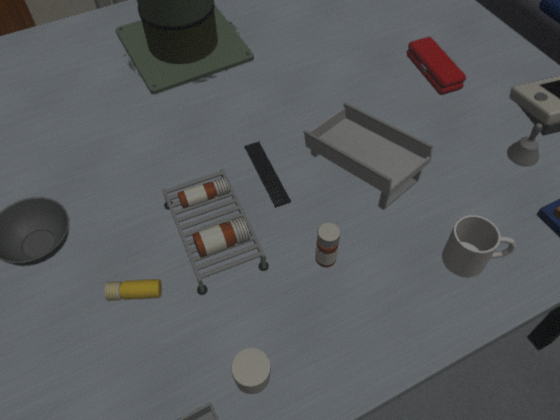

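View pics/side0.png

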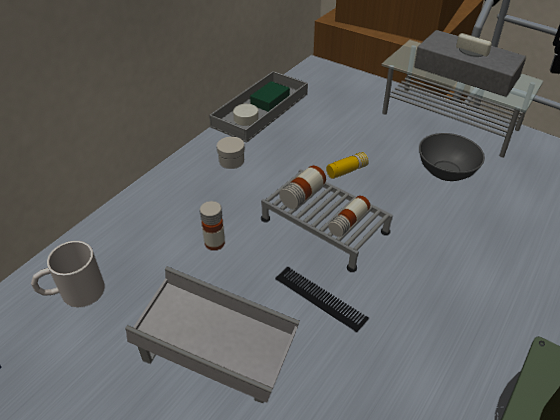

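View pics/wrist0.png

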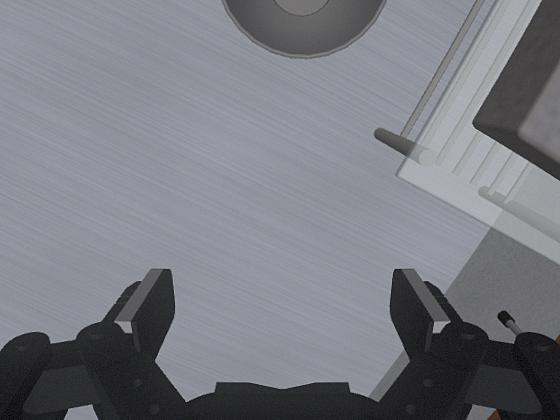

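The scene picture shows the thick bottle at about (221,236), the slim one at (205,192), the standing one at (327,245), the feeder around (370,150) and the yellow look-alike at (133,290), which is off the rack. The side picture shows the same bottles at (303,187), (350,216) and (212,226), and the feeder at (213,330). I'll check enlarged crops next.

```bash
cat > h.py <<'E'
import numpy as np, cv2
from scipy.spatial.transform import Rotation as Ro
def ray(f,uv):
    K=np.array(f["intrinsics"]);d=np.array(f["dist"])
    p=cv2.undistortPoints(np.array([[uv]],float),K,d)[0,0]
    R=cv2.Rodrigues(np.array(f["rvec"]))[0];t=np.array(f["tvec"]).ravel()
    return -R.T@t, R.T@np.array([p[0],p[1],1.])
def plane(f,uv,z):
    o,d=ray(f,uv); return o+d*(z-o[2])/d[2]
def tri(f1,u1,f2,u2):
    o1,d1=ray(f1,u1);o2,d2=ray(f2,u2)
    d1/=np.linalg.norm(d1);d2/=np.linalg.norm(d2)
    A=np.c_[d1,-d2];s=np.linalg.lstsq(A,o2-o1,rcond=None)[0]
    a=o1+d1*s[0];b=o2+d2*s[1];return (a+b)/2,np.linalg.norm(a-b)
def proj(f,P):
    return cv2.projectPoints(np.array(P,float).reshape(-1,3),np.array(f["rvec"]),np.array(f["tvec"]),np.array(f["intrinsics"]),np.array(f["dist"]))[0][:,0]
def wristify(f,s):
    R=Ro.from_euler('xyz',s["tcp_rot"],degrees=True).as_matrix()
    T=np.eye(4);T[:3,:3]=R;T[:3,3]=s["ee_pos"]
    M=np.linalg.inv(T@np.array(f["T_tool_cam"]))
    f["rvec"]=cv2.Rodrigues(M[:3,:3])[0].ravel();f["tvec"]=M[:3,3];return f
E
python3 - <<'E'
import cv2,numpy as np
a=cv2.imread("pics/scene0.png");b=cv2.imread("pics/side0.png")
c=lambda i,x,y,w,h,k:cv2.resize(i[y:y+h,x:x+w],None,fx=k,fy=k,interpolation=cv2.INTER_CUBIC)
cv2.imwrite("pics/c1.png",c(a,150,160,130,145,4));cv2.imwrite("pics/c2.png",c(a,295,95,145,110,5))
cv2.imwrite("pics/c3.png",c(b,250,150,150,130,4));cv2.imwrite("pics/c4.png",c(b,110,255,200,150,4))
E
```

```text
(no output)
```

View pics/c1.png

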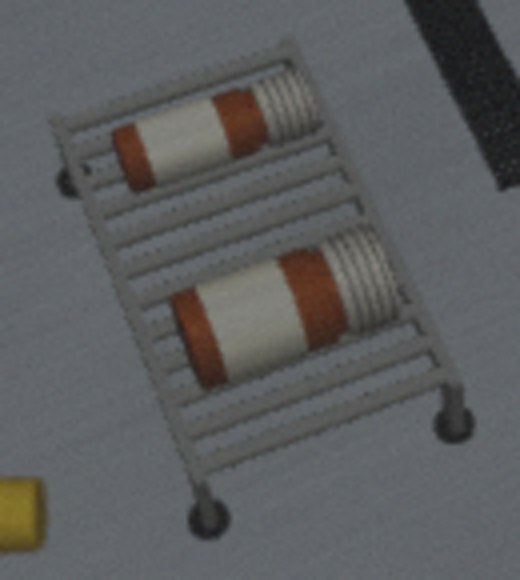

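View pics/c2.png

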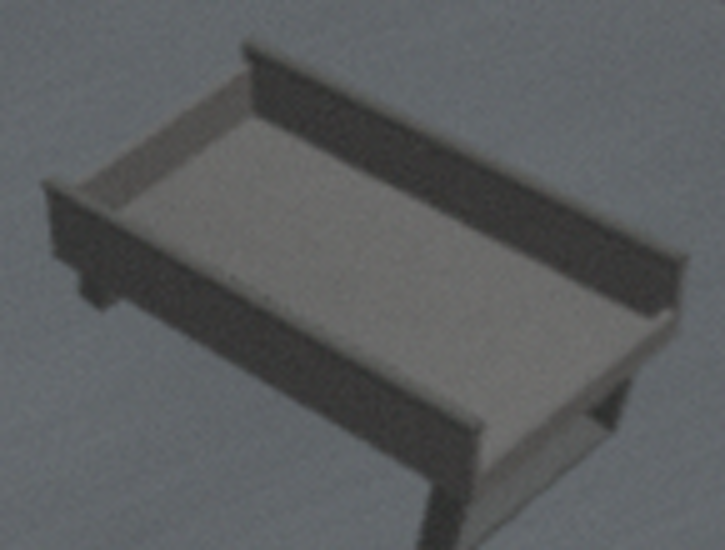

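View pics/c3.png

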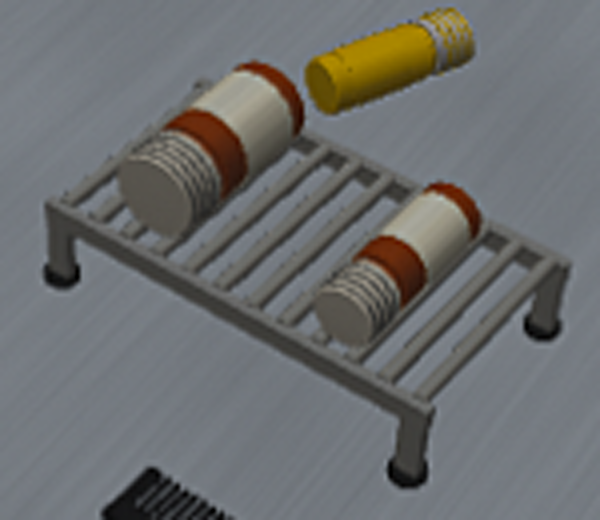

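View pics/c4.png

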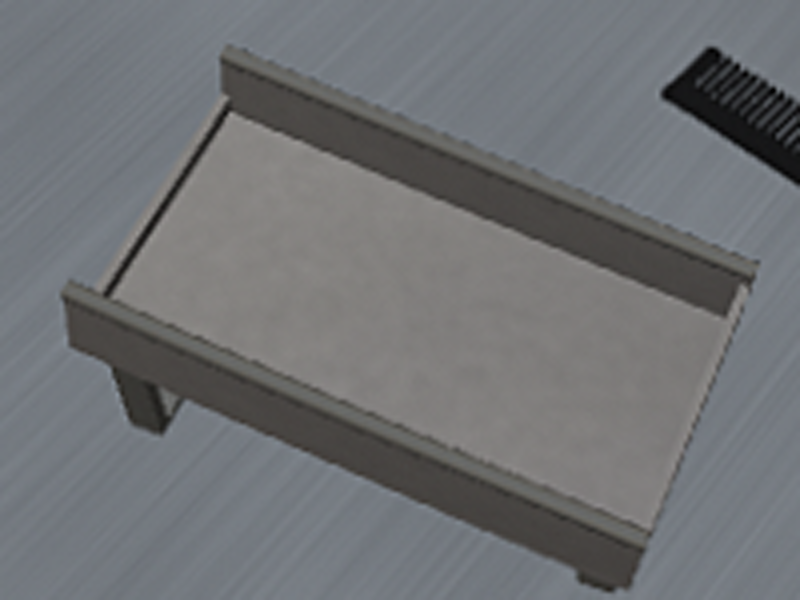

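```bash
python3 - <<'E'
from h import *
from cell import env,eyes
a=eyes.grab_frame("scene");b=eyes.grab_frame("side")
S=lambda x,y,k,ox,oy:(ox+(x+.5)/k-.5,oy+(y+.5)/k-.5)
c1=lambda x,y:S(x,y,4,150,160);c3=lambda x,y:S(x,y,4,250,150)
c2=lambda x,y:S(x,y,5,295,95);c4=lambda x,y:S(x,y,4,110,255)
for n,z,pa,pb in [("thick base",.069,c1(188,340),c3(271,95)),("thick cap",.069,c1(384,277),c3(158,193)),("slim base",.063,c1(124,159),c3(457,206)),("slim cap",.063,c1(308,100),c3(345,315))]:
    print(n,plane(a,pa,z).round(4),plane(b,pb,z).round(4),tri(a,pa,b,pb))
P={}
for n,pa,pb in [("A",(248,45),(645,538)),("B",(45,183),(755,268)),("C",(685,260),(68,288)),("D",(480,428),(228,50)),("fl_front_far",(252,118),None),("rear",None,None)]:
    if pb: P[n],e=tri(a,c2(*pa),b,c4(*pb)); print(n,P[n].round(4),e)
print(np.linalg.norm(P["A"]-P["B"]),np.linalg.norm(P["A"]-P["C"]),np.linalg.norm(P["B"]-P["D"]),np.linalg.norm(P["C"]-P["D"]))
print("stand top",tri(a,(328.5,229),b,(210,209)))
E
```

```text
thick base [ 0.5974 -0.2076  0.069 ] [ 0.601  -0.2149  0.069 ] (array([ 0.59902387, -0.20897362,  0.07325501]), np.float64(0.0025717608207766747))
thick cap [ 0.6081 -0.1205  0.069 ] [ 0.6062 -0.1248  0.069 ] (array([ 0.6068314 , -0.12204981,  0.0698042 ]), np.float64(0.004195015521409505))
slim base [ 0.4905 -0.1948  0.063 ] [ 0.4916 -0.2015  0.063 ] (array([ 0.49112772, -0.19631639,  0.06605534]), np.float64(0.0037271239351236505))
slim cap [ 0.4992 -0.1071  0.063 ] [ 0.4984 -0.1107  0.063 ] (array([ 0.49867502, -0.10822015,  0.06410062]), np.float64(0.0029494614945904975))
A [0.4169 0.2005 0.0588] 0.0004892748762095507
B [0.4463 0.0872 0.0596] 0.0007826899614700994
C [0.6249 0.2561 0.0977] 0.00021771890293282672
D [0.6547 0.1431 0.0983] 0.001576400805268984
0.11706404470313286 0.21881893346980347 0.21917968653807107 0.11682187902499135
stand top (array([ 0.68875187, -0.00276008,  0.09113368]), np.float64(0.0018724596554292995))
```

```bash
cat >> h.py <<'E'
def delta(s,pos,yaw):
    "tool-frame shift and rotvec(deg) to reach TCP world pos, pointing down with yaw"
    R=Ro.from_euler('xyz',s["tcp_rot"],degrees=True)
    T=Ro.from_euler('xyz',[180,0,yaw],degrees=True)
    return R.inv().apply(np.array(pos)-s["ee_pos"]).round(4),(R.inv()*T).as_rotvec(degrees=True).round(2)
E
python3 - <<'E'
from h import *
from cell import env
print(delta(env.sense(),[.603,-.1665,.23],83.5))
E
```

```text
(array([ 0.4632, -0.1544,  0.0011]), array([-3.00e-02, -1.00e-02, -5.67e+01]))
```

```bash
python3 -m crank '[[[0.04,-0.013,0],[0,0,-5],1],[[0.09,-0.03,0],[0,0,-11],1],[[0.14,-0.047,0],[0,0,-18],1],[[0.19,-0.063,0],[0,0,-25],1],[[0.24,-0.08,0],[0,0,-32],1],[[0.29,-0.097,0],[0,0,-39],1],[[0.34,-0.113,0],[0,0,-45],1],[[0.38,-0.127,0],[0,0,-50],1]]'
python3 - <<'E'
from h import *
from cell import env
print(delta(env.sense(),[.603,-.1665,.23],83.5))
E
```

```text
time_s: 1.25
ee_pos: [0.5424, -0.2267, 0.2312]
tcp_rot: [-180.0, -0.0, 77.0]
contact_force: [0.1, -0.3, -0.4]
width: 0.998
(array([0.0723, 0.0455, 0.0012]), array([-0.  , -0.02, -6.47]))
```

```bash
python3 -m crank '[[[0.03,0.02,0],[0,0,-3],1],[[0.055,0.035,0],[0,0,-5],1],[[0.07,0.044,0],[0,0,-6.5],1],[[0.072,0.0455,0],[0,0,-6.5],1],[[0.072,0.0455,0],[0,0,-6.5],1],[[0.072,0.0455,0],[0,0,-6.5],1],[[0.072,0.0455,0],[0,0,-6.5],1],[[0.072,0.0455,0],[0,0,-6.5],1]]'
python3 - <<'E'
from h import *
from cell import env,eyes
s=env.sense();f=wristify(eyes.grab_frame("wrist"),s);im=f["image"].copy()
cv2.imwrite("pics/w1.png",im)
np.savez("w1.npz",image=im,**{k:np.array(f[k]) for k in("intrinsics","dist","rvec","tvec")})
print(s["ee_pos"],s["tcp_rot"])
E
```

```text
time_s: 2.25
ee_pos: [0.6018, -0.169, 0.2314]
tcp_rot: [180.0, -0.0, 83.3]
contact_force: [-0.4, 0.0, 0.5]
width: 1.003
[ 0.60180007 -0.16904144  0.23138416] [ 1.79996910e+02 -1.44658721e-03  8.32774167e+01]
```

View pics/w1.png

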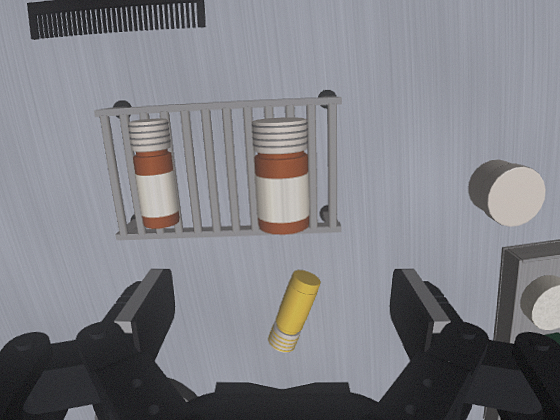

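```bash
python3 - <<'E'
from h import *
f=dict(np.load("w1.npz"));im=f["image"]
hsv=cv2.cvtColor(im,cv2.COLOR_BGR2HSV)
m=cv2.inRange(hsv,(0,110,50),(14,255,255))
n,l,st,c=cv2.connectedComponentsWithStats(m)
for i in range(1,n):
    if st[i,4]>80: print(st[i],c[i].round(1))
for r in [125,135,160,170,185,200,215,225]:
    row=im[r].astype(int).sum(1); print(r, [int(x) for x in np.where(np.abs(np.diff(row))>90)[0] if 100<x<345])
for nm,z,p in [("tbase",.069,(283.5,224)),("tcapside",.069,(281,160)),("sbase",.063,(159.5,220)),("scap",.063,(153,160))]: print(nm,plane(f,p,z).round(4))
E
```

```text
[134 150  37  26 763] [151.6 162.9]
[ 258  151   50   27 1118] [282.6 165. ]
[143 214  34  15 320] [159.2 221.6]
[260 217  49  17 487] [284.8 226.7]
125 [110, 127, 143, 170, 190, 201, 211, 222, 232, 243, 251, 315, 326, 336]
135 [111, 112, 169, 171, 191, 202, 212, 223, 244, 245, 305, 307, 326, 336]
160 [114, 115, 132, 171, 174, 184, 194, 204, 214, 253, 307, 326, 327, 336]
170 [117, 134, 175, 185, 195, 215, 253, 254, 327]
185 [119, 129, 177, 187, 197, 207, 327]
200 [112, 122, 131, 179, 189, 198, 209, 218, 228, 327]
215 [115, 124, 125, 131, 132, 134, 169, 178, 181, 191, 192, 200, 210, 307, 318, 319]
225 [136, 142, 143, 182, 192, 201, 211, 257, 258, 316, 335, 340]
tbase [ 0.5984 -0.2078  0.069 ]
tcapside [ 0.6028 -0.1522  0.069 ]
sbase [ 0.4898 -0.1936  0.063 ]
scap [ 0.4957 -0.1403  0.063 ]
```

```bash
python3 - <<'E'
from h import *
f=dict(np.load("w1.npz"))
for a,b in [((98,112),(340,99)),((118,237),(340,230)),((340,99),(340,230)),((98,112),(118,237))]:
    d=plane(f,b,.048)-plane(f,a,.048); print(d.round(4),np.degrees(np.arctan2(d[1],d[0])))
# combined centres
import json
print("mid thick x at y=-.1665 and slim")
E
```

```text
[ 0.2073 -0.0155  0.    ] -4.275032449908446
[ 0.2087 -0.0171 -0.    ] -4.679207804139632
[-0.0088 -0.1174  0.    ] -94.29166054439307
[-0.0102 -0.1159  0.    ] -95.0305623245094
mid thick x at y=-.1665 and slim
```

```bash
python3 - <<'E'
from h import *
from cell import env
print(delta(env.sense(),[.602,-.166,.057],85.2))
E
```

```text
(array([ 0.003 , -0.0002,  0.1743]), array([-0.  ,  0.  , -1.92]))
```

```bash
python3 -m crank '[[[0.001,0,0.03],[0,0,-1.9],1],[[0.002,0,0.075],[0,0,-1.9],1],[[0.003,0,0.115],[0,0,-1.9],1],[[0.003,0,0.145],[0,0,-1.9],1],[[0.003,0,0.165],[0,0,-1.9],1],[[0.003,0,0.174],[0,0,-1.9],1],[[0.003,0,0.174],[0,0,-1.9],1],[[0.003,0,0.174],[0,0,-1.9],1]]'
python3 - <<'E'
from h import *
from cell import env,eyes
s=env.sense();print(s["ee_pos"],s["tcp_rot"])
f=eyes.grab_frame("side");g=eyes.grab_frame("wrist")
cv2.imwrite("pics/d1.png",np.hstack([cv2.resize(f["image"][100:300,200:440],None,fx=1.6,fy=1.6),cv2.resize(g["image"],(384,320))[:, :]]))
E
```

```text
time_s: 3.3
ee_pos: [0.6027, -0.1659, 0.0581]
tcp_rot: [179.9, 0.0, 85.2]
contact_force: [-0.3, 0.1, -0.5]
width: 0.999
[ 0.60267268 -0.16589713  0.05814838] [1.79935955e+02 4.00466167e-03 8.51954353e+01]
```

View pics/d1.png

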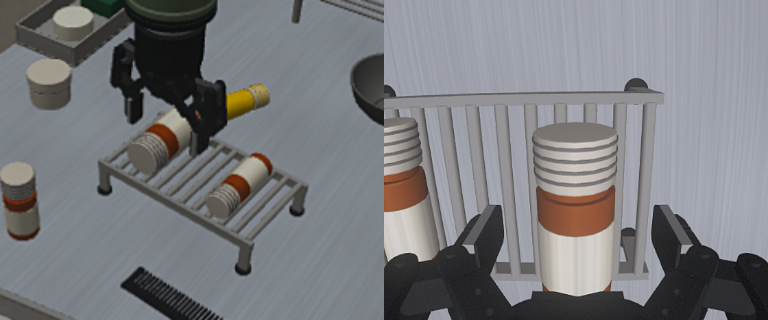

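The open fingers straddle the thick bottle evenly: in the wrist half it sits at about x=577, between pads at 497 and 657. Closing.

```bash
python3 -m crank '[[[0,0,0],[0,0,0],0.4],[[0,0,0],[0,0,0],0.3],[[0,0,0],[0,0,0],0.2],[[0,0,0],[0,0,0],0.1],[[0,0,0],[0,0,0],0.1],[[0,0,0],[0,0,0],0.1],[[0,0,0],[0,0,0],0.1],[[0,0,0],[0,0,0],0.1]]'
python3 -m crank '[[[0,0,-0.01],[0,0,0],0.1],[[0,0,-0.03],[0,0,0],0.1],[[0,0,-0.06],[0,0,0],0.1],[[0,0,-0.09],[0,0,0],0.1],[[0,0,-0.12],[0,0,0],0.1],[[0,0,-0.14],[0,0,0],0.1],[[0,0,-0.15],[0,0,0],0.1],[[0,0,-0.15],[0,0,0],0.1]]'
python3 - <<'E'
from h import *
from cell import env,eyes
s=env.sense();f=wristify(eyes.grab_frame("wrist"),s);g=eyes.grab_frame("side")
cv2.imwrite("pics/d2.png",np.hstack([cv2.resize(g["image"][50:300,180:480],None,fx=1.3,fy=1.3),cv2.resize(f["image"],(390,325))]))
print(delta(s,[.5538,.1766,.21],105))
E
```

```text
time_s: 4.4
ee_pos: [0.6024, -0.1658, 0.0577]
tcp_rot: [180.0, -0.0, 85.2]
contact_force: [-2.3, -0.3, 7.9]
width: 0.495
time_s: 5.4
ee_pos: [0.6023, -0.1658, 0.2075]
tcp_rot: [180.0, 0.0, 85.2]
contact_force: [0.2, -0.1, -1.5]
width: 0.492
(array([ 0.3372, -0.077 , -0.0025]), array([ 2.00e-02,  1.00e-02, -1.98e+01]))
```

View pics/d2.png

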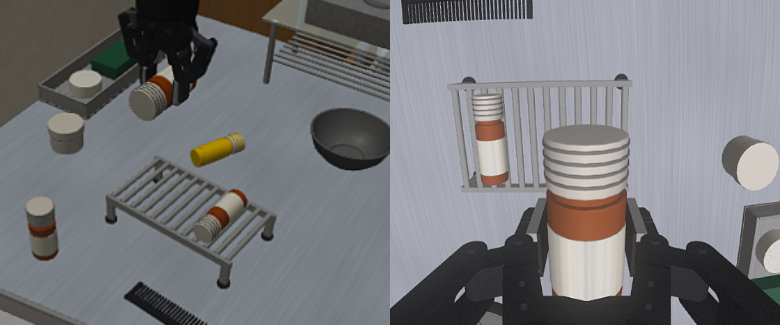

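The thick bottle is held level and square between the pads (wrist half, cap at about (585,155)), and the rack groove is empty. Next I carry it over the lane.

```bash
python3 -m crank '[[[0.03,-0.007,0],[0,0,-2],0.1],[[0.08,-0.018,0],[0,0,-5],0.1],[[0.13,-0.03,0],[0,0,-8],0.1],[[0.18,-0.041,0],[0,0,-11],0.1],[[0.23,-0.053,0],[0,0,-14],0.1],[[0.28,-0.064,0],[0,0,-17],0.1],[[0.32,-0.073,0],[0,0,-19],0.1],[[0.337,-0.077,0],[0,0,-19.8],0.1]]'
python3 -m crank '[[[0,0,0],[0,0,0],0.1],[[0,0,0],[0,0,0],0.1],[[0,0,0.01],[0,0,0],0.1],[[0,0,0.03],[0,0,0],0.1],[[0,0,0.05],[0,0,0],0.1],[[0,0,0.06],[0,0,0],0.1],[[0,0,0.06],[0,0,0],0.1],[[0,0,0.06],[0,0,0],0.1]]'
python3 - <<'E'
from h import *
from cell import env,eyes
s=env.sense();f=wristify(eyes.grab_frame("wrist"),s);g=eyes.grab_frame("side")
cv2.imwrite("pics/w3.png",f["image"]);cv2.imwrite("pics/s3.png",g["image"][150:420,80:380].repeat(2,0).repeat(2,1))
np.savez("w3.npz",**{k:np.array(f[k]) for k in("image","intrinsics","dist","rvec","tvec")})
print(s["ee_pos"],s["tcp_rot"])
E
```

```text
time_s: 6.5
ee_pos: [0.5528, 0.1788, 0.2066]
tcp_rot: [-179.9, -0.0, 105.2]
contact_force: [0.4, 0.4, -0.5]
width: 0.493
time_s: 7.5
ee_pos: [0.554, 0.1764, 0.1479]
tcp_rot: [180.0, -0.0, 105.0]
contact_force: [-0.1, 0.7, 0.2]
width: 0.498
[0.55401781 0.17639773 0.1478792 ] [ 1.79954556e+02 -8.82459912e-03  1.04985075e+02]
```

View pics/w3.png

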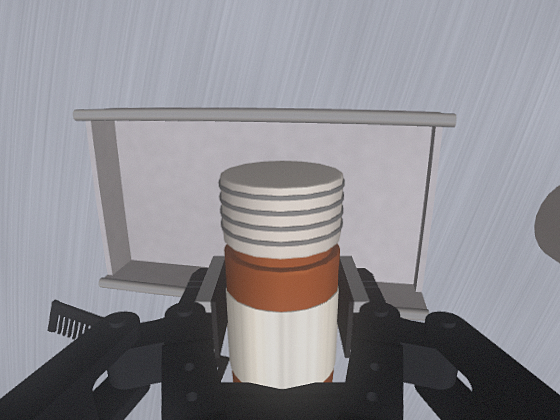

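View pics/s3.png

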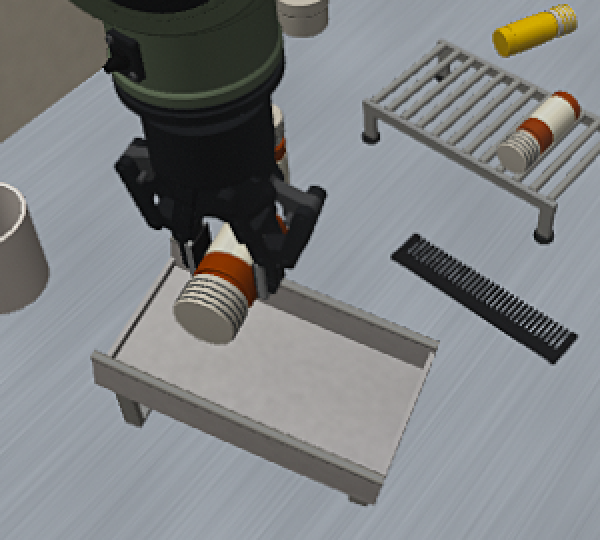

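```bash
python3 - <<'E'
from h import *
f=dict(np.load("w3.npz"))
print("A",plane(f,(76,110),.0588).round(4),"C",plane(f,(455,115),.098).round(4),"B",plane(f,(100,279),.0596).round(4))
R=Ro.from_euler('xyz',[180,0,105],degrees=True)
for nm,p,z in [("cap top",(281,161),.159+.022),("cap bottom",(281,255),.159-.0)]:
    q=plane(f,p,z);print(nm,q.round(4),R.inv().apply(q-np.array([.554,.1764,.1479])).round(4))
E
```

```text
A [0.4147 0.2048 0.0588] C [0.6228 0.2595 0.098 ] B [0.4438 0.0926 0.0596]
cap top [0.5393 0.2289 0.181 ] [ 0.0545 -0.0006 -0.0331]
cap bottom [0.5497 0.1898 0.159 ] [ 0.014  -0.0007 -0.0111]
```

```bash
python3 -m crank '[[[-0.002,0,0.01],[0,0,0],0.1],[[-0.004,0,0.03],[0,0,0],0.1],[[-0.004,0,0.055],[0,0,0],0.1],[[-0.004,0,0.07],[0,0,0],0.1],[[-0.004,0,0.08],[0,0,0],0.1],[[-0.004,0,0.086],[0,0,0],0.1],[[-0.004,0,0.086],[0,0,0],0.1],[[-0.004,0,0.086],[0,0,0],0.1]]'
python3 - <<'E'
from h import *
from cell import env,eyes
s=env.sense();g=eyes.grab_frame("side");f=eyes.grab_frame("scene")
cv2.imwrite("pics/s4.png",np.hstack([cv2.resize(g["image"][220:420,100:320],None,fx=1.8,fy=1.8),cv2.resize(f["image"][70:220,280:450],(396,360))]))
print(s["ee_pos"],s["tcp_rot"])
E
```

```text
time_s: 8.6
ee_pos: [0.555, 0.1727, 0.0618]
tcp_rot: [180.0, -0.0, 105.0]
contact_force: [0.2, -0.3, 0.2]
width: 0.491
[0.5549953  0.17268721 0.06177968] [ 1.79961212e+02 -7.47068155e-03  1.05001980e+02]
```

View pics/s4.png

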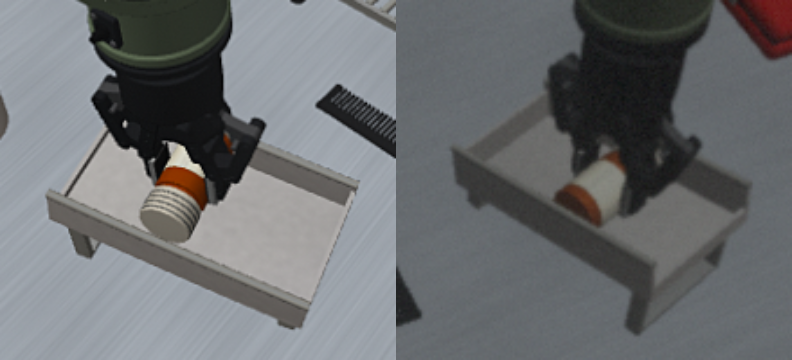

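```bash
python3 - <<'E'
from h import *
from cell import eyes
a=eyes.grab_frame("scene");b=eyes.grab_frame("side")
cv2.imwrite("pics/e1.png",np.hstack([cv2.resize(a["image"][120:180,330:410],(480,360),interpolation=cv2.INTER_CUBIC)[:, :400],cv2.resize(b["image"][300:370,160:240],(400,360),interpolation=cv2.INTER_CUBIC)]))
p=plane(a,(357,156),.073);q=plane(b,(192,342),.073);print(p,q)
m=np.array([.5538,.1766,.048]);y=np.array([-.2588,.9659,0])
print((p-m)@y,(q-m)@y)
E
```

```text
[0.56166077 0.13717451 0.073     ] [0.54596238 0.21087884 0.073     ]
-0.04011544299636572 0.03513830722584148
```

View pics/e1.png

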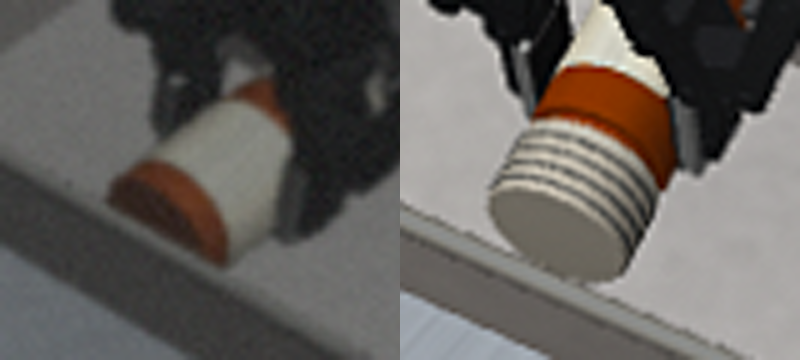

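Both end faces clear the walls evenly: base face at scene (359,156), cap face at side (193,346). The bottle is centred to about 3 mm, so I release it.

```bash
python3 -m crank '[[[0,0,0],[0,0,0],0.7],[[0,0,0],[0,0,0],1],[[0,0,0],[0,0,0],1],[[0,0,-0.005],[0,0,0],1],[[0,0,-0.02],[0,0,0],1],[[0,0,-0.05],[0,0,0],1],[[0,0,-0.09],[0,0,0],1],[[0,0,-0.12],[0,0,0],1]]'
python3 - <<'E'
from h import *
from cell import env,eyes
s=env.sense();f=wristify(eyes.grab_frame("wrist"),s);g=eyes.grab_frame("side")
cv2.imwrite("pics/w5.png",np.hstack([cv2.resize(g["image"][200:420,80:320],(400,367)),cv2.resize(f["image"],(400,300))[:300] if 0 else cv2.resize(f["image"],(400,367))]))
print(s["ee_pos"],delta(s,[.4945,-.1525,.21],85.2))
E
```

```text
time_s: 9.8
ee_pos: [0.5549, 0.1727, 0.184]
tcp_rot: [179.9, -0.0, 105.0]
contact_force: [-0.4, -0.9, 0.3]
width: 1.001
[0.55494128 0.17269841 0.18404477] (array([-0.2985, -0.1425, -0.0263]), array([ 0.1 , -0.04, 19.8 ]))
```

View pics/w5.png

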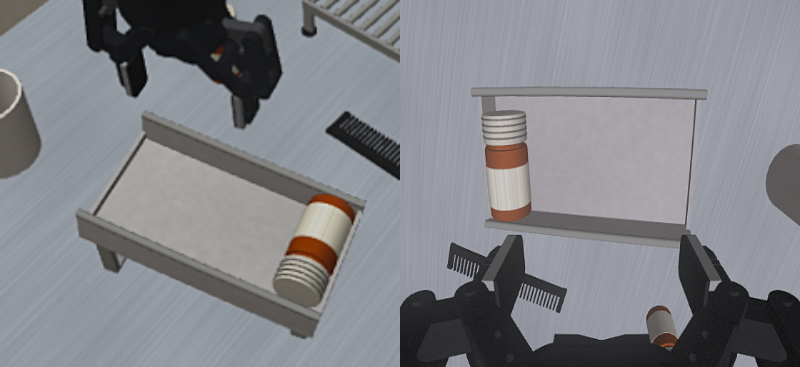

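The thick bottle rolled down and lies square against the stop (side half at about (315,250), wrist half at about (507,165)), near mid-lane. Next is the slim one, the only bottle left on the rack.

```bash
python3 -m crank '[[[-0.02,-0.01,-0.01],[0,0,2],1],[[-0.06,-0.03,-0.026],[0,0,4],1],[[-0.11,-0.053,-0.026],[0,0,8],1],[[-0.16,-0.077,-0.026],[0,0,11],1],[[-0.21,-0.1,-0.026],[0,0,14],1],[[-0.255,-0.122,-0.026],[0,0,17],1],[[-0.29,-0.138,-0.026],[0,0,19],1],[[-0.2985,-0.1425,-0.026],[0,0,19.8],1]]'
python3 -m crank '[[[0,0,0],[0,0,0],1],[[0,0,0],[0,0,0],1],[[0,0,0],[0,0,0],1],[[0,0,0.01],[0,0,0],1],[[0,0,0.03],[0,0,0],1],[[0,0,0.04],[0,0,0],1],[[0,0,0.04],[0,0,0],1],[[0,0,0.04],[0,0,0],1]]'
python3 - <<'E'
from h import *
from cell import env,eyes
s=env.sense();f=wristify(eyes.grab_frame("wrist"),s);g=eyes.grab_frame("side")
cv2.imwrite("pics/w6.png",f["image"])
np.savez("w6.npz",**{k:np.array(f[k]) for k in("image","intrinsics","dist","rvec","tvec")})
print(s["ee_pos"],s["tcp_rot"],delta(s,[.4945,-.1525,.053],85.2))
E
```

```text
time_s: 10.9
ee_pos: [0.4931, -0.1556, 0.2074]
tcp_rot: [-180.0, 0.0, 84.9]
contact_force: [-0.4, 0.7, -0.5]
width: 0.999
time_s: 11.9
ee_pos: [0.4946, -0.1526, 0.1677]
tcp_rot: [180.0, -0.0, 85.2]
contact_force: [-0.3, 0.8, 0.5]
width: 1.001
[ 0.494577   -0.15259074  0.16767891] [ 1.79974426e+02 -2.88610320e-03  8.52053898e+01] (array([ 1.000e-04, -1.000e-04,  1.147e-01]), array([ 0.03, -0.  ,  0.01]))
```

View pics/w6.png

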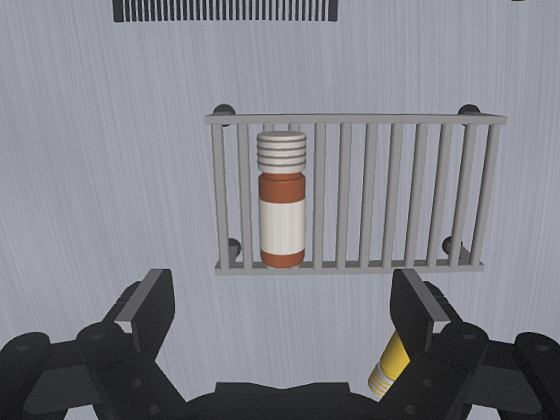

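The white and amber slim bottle is at (282,200) on the rack, exactly on the gripper's mid-line. The yellow look-alike at (392,360) lies off the rack, so I leave it alone.

```bash
python3 -m crank '[[[0.003,0,0.02],[0,0,0],1],[[0.003,0,0.05],[0,0,0],1],[[0.003,0,0.08],[0,0,0],1],[[0.003,0,0.1],[0,0,0],1],[[0.003,0,0.11],[0,0,0],1],[[0.003,0,0.115],[0,0,0],1],[[0.003,0,0.115],[0,0,0],1],[[0.003,0,0.115],[0,0,0],0.8]]'
python3 -m crank '[[[0,0,0],[0,0,0],0.4],[[0,0,0],[0,0,0],0.3],[[0,0,0],[0,0,0],0.2],[[0,0,0],[0,0,0],0.1],[[0,0,0],[0,0,0],0],[[0,0,0],[0,0,0],0],[[0,0,0],[0,0,0],0],[[0,0,0],[0,0,0],0]]'
```

```text
time_s: 13.0
ee_pos: [0.4949, -0.1497, 0.0529]
tcp_rot: [180.0, 0.0, 85.2]
contact_force: [-0.0, 0.6, -0.5]
width: 0.82
time_s: 14.0
ee_pos: [0.4947, -0.1497, 0.0528]
tcp_rot: [180.0, 0.0, 85.2]
contact_force: [-2.0, 0.0, 10.3]
width: 0.351
```

```bash
python3 -m crank '[[[0,0,-0.01],[0,0,0],0],[[0,0,-0.03],[0,0,0],0],[[0,0,-0.06],[0,0,0],0],[[0,0,-0.09],[0,0,0],0],[[0,0,-0.12],[0,0,0],0],[[0,0,-0.145],[0,0,0],0],[[0,0,-0.155],[0,0,0],0],[[0,0,-0.155],[0,0,0],0]]'
python3 - <<'E'
from h import *
from cell import env,eyes
s=env.sense();f=wristify(eyes.grab_frame("wrist"),s);g=eyes.grab_frame("side")
cv2.imwrite("pics/d7.png",np.hstack([cv2.resize(g["image"][50:300,180:480],None,fx=1.3,fy=1.3),cv2.resize(f["image"],(390,325))]))
print(delta(s,[.555,.1727,.21],105))
E
```

```text
time_s: 15.0
ee_pos: [0.4946, -0.1497, 0.2074]
tcp_rot: [180.0, 0.0, 85.2]
contact_force: [-0.1, -0.1, -1.1]
width: 0.354
(array([ 0.3263,  0.0331, -0.0026]), array([  0.02,   0.  , -19.8 ]))
```

View pics/d7.png

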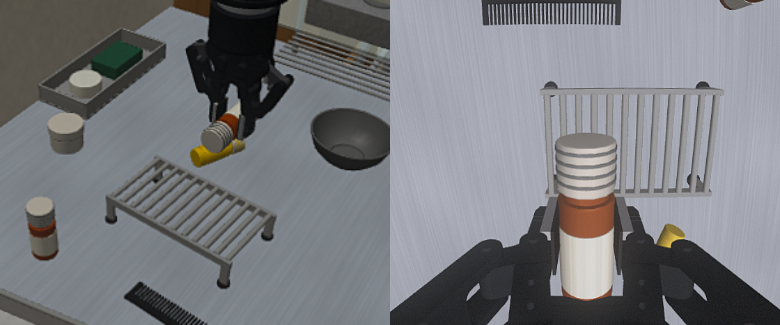

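The slim bottle is held square (wrist half, cap at about (586,165)) and the rack is empty. Carrying it over.

```bash
python3 -m crank '[[[0.03,0.003,0],[0,0,-2],0],[[0.08,0.008,0],[0,0,-5],0],[[0.13,0.013,0],[0,0,-8],0],[[0.18,0.018,0],[0,0,-11],0],[[0.23,0.023,0],[0,0,-14],0],[[0.275,0.028,0],[0,0,-17],0],[[0.31,0.031,0],[0,0,-19],0],[[0.326,0.033,0],[0,0,-19.8],0]]'
python3 -m crank '[[[0,0,0],[0,0,0],0],[[0,0,0],[0,0,0],0],[[0,0,0.01],[0,0,0],0],[[0,0,0.03],[0,0,0],0],[[0,0,0.05],[0,0,0],0],[[0,0,0.06],[0,0,0],0],[[0,0,0.06],[0,0,0],0],[[0,0,0.06],[0,0,0],0]]'
python3 - <<'E'
from h import *
from cell import env,eyes
s=env.sense();f=wristify(eyes.grab_frame("wrist"),s)
cv2.imwrite("pics/w8.png",f["image"])
np.savez("w8.npz",ee=s["ee_pos"],**{k:np.array(f[k]) for k in("image","intrinsics","dist","rvec","tvec")})
print(s["ee_pos"],s["tcp_rot"])
E
```

```text
time_s: 16.1
ee_pos: [0.5544, 0.1743, 0.2062]
tcp_rot: [-179.9, -0.0, 105.1]
contact_force: [-1.2, -0.8, -0.7]
width: 0.356
time_s: 17.1
ee_pos: [0.555, 0.1724, 0.1479]
tcp_rot: [180.0, -0.0, 105.0]
contact_force: [0.8, 0.2, -0.8]
width: 0.348
[0.55504363 0.17244151 0.14792205] [ 1.79952723e+02 -9.15012223e-03  1.04987973e+02]
```

View pics/w8.png

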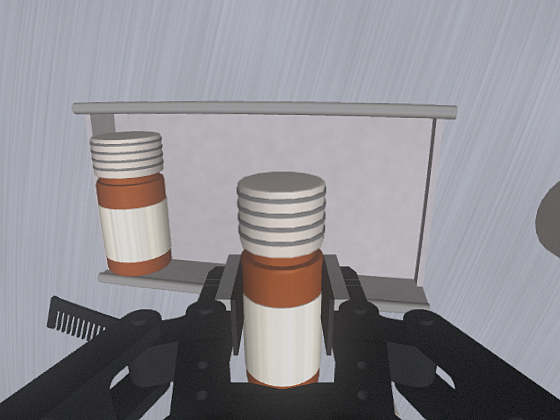

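```bash
python3 - <<'E'
from h import *
f=dict(np.load("w8.npz"));R=Ro.from_euler('xyz',[180,0,105],degrees=True);e=f["ee"]
T=lambda p,z:R.inv().apply(plane(f,p,z)-e).round(4)
print("slim cap",T((281,172),.158+.016),"A",T((74,104),.0588),"B",T((99,272),.0596),"C",T((456,107),.098))
print("thick cap top",T((125,132),.052+.022),T((134,275),.052))
E
```

```text
slim cap [ 0.0497 -0.0006 -0.0261] A [ 0.0671 -0.1281  0.0891] B [-0.0469 -0.128   0.0883] C [0.0665 0.088  0.0499]
thick cap top [ 0.051  -0.0908  0.0739] [-0.0529 -0.1063  0.0959]
```

```bash
python3 -m crank '[[[0.002,0,0.01],[0,0,0],0],[[0.003,0,0.03],[0,0,0],0],[[0.003,0,0.055],[0,0,0],0],[[0.003,0,0.075],[0,0,0],0],[[0.003,0,0.085],[0,0,0],0],[[0.003,0,0.091],[0,0,0],0],[[0.003,0,0.091],[0,0,0],0],[[0.003,0,0.091],[0,0,0],0]]'
python3 - <<'E'
from h import *
from cell import env,eyes
s=env.sense();g=eyes.grab_frame("side");f=eyes.grab_frame("scene")
cv2.imwrite("pics/s9.png",np.hstack([cv2.resize(g["image"][220:420,100:320],None,fx=1.8,fy=1.8),cv2.resize(f["image"][70:220,280:450],(396,360))]))
E
```

```text
time_s: 18.15
ee_pos: [0.5543, 0.1754, 0.0569]
tcp_rot: [180.0, -0.0, 105.0]
contact_force: [-0.2, -0.6, 0.6]
width: 0.355
```

View pics/s9.png

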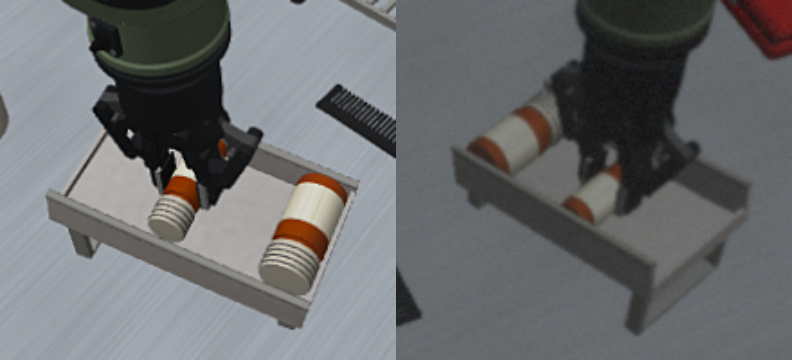

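Both ends of the slim bottle clear the walls (side half, cap at (172,218); scene half, base at (578,208)). I release it.

```bash
python3 -m crank '[[[0,0,0],[0,0,0],0.7],[[0,0,0],[0,0,0],1],[[0,0,0],[0,0,0],1],[[0,0,-0.005],[0,0,0],1],[[0,0,-0.02],[0,0,0],1],[[0,0,-0.05],[0,0,0],1],[[0,0,-0.09],[0,0,0],1],[[0,0,-0.12],[0,0,0],1]]'
python3 -m crank '[[[0,0,0],[0,0,0],1],[[0,0,-0.02],[0,0,0],1],[[0,0,-0.03],[0,0,0],1],[[0,0,-0.03],[0,0,0],1],[[0,0,-0.03],[0,0,0],1],[[0,0,-0.03],[0,0,0],1],[[0,0,-0.03],[0,0,0],1],[[0,0,-0.03],[0,0,0],1]]'
python3 - <<'E'
from h import *
from cell import env,eyes
s=env.sense();f=wristify(eyes.grab_frame("wrist"),s);g=eyes.grab_frame("side")
np.savez("w10.npz",ee=s["ee_pos"],side=g["image"],**{k:np.array(f[k]) for k in("image","intrinsics","dist","rvec","tvec")})
cv2.imwrite("pics/w10.png",np.hstack([cv2.resize(g["image"][180:420,80:340],(400,367)),cv2.resize(f["image"],(400,300))[:300] if 0 else cv2.resize(f["image"],(400,367))]))
E
```

```text
time_s: 19.25
ee_pos: [0.5542, 0.1755, 0.179]
tcp_rot: [179.9, -0.0, 105.0]
contact_force: [0.7, 0.0, -0.6]
width: 1.001
time_s: 20.25
ee_pos: [0.554, 0.1753, 0.2062]
tcp_rot: [-180.0, -0.0, 105.0]
contact_force: [0.0, 1.0, 0.6]
width: 1.003
```

View pics/w10.png

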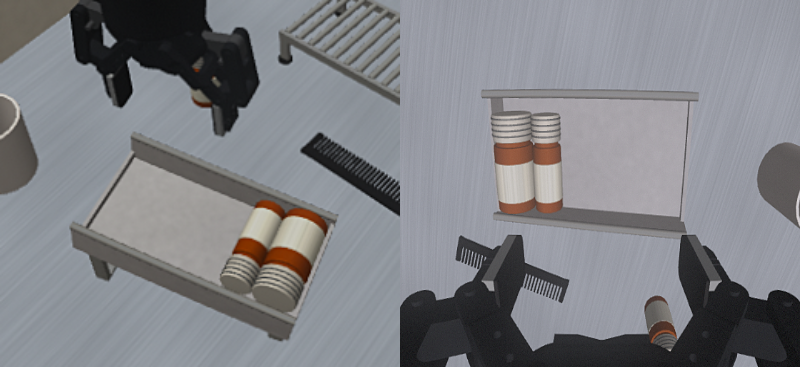

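Both bottles lie side by side and square at the stop. A last numeric check of positions, stillness and the standing bottle comes before handing in.

```bash
python3 - <<'E'
from h import *
from cell import env,eyes
s=env.sense();f=wristify(eyes.grab_frame("wrist"),s);old=np.load("w10.npz")["image"]
b=f["image"];print("frame diff",np.abs(b.astype(int)-old).mean().round(2))
m=np.array([.5538,.1766,.048]);X=np.array([.9659,.2588,0]);Y=np.array([-.2588,.9659,0])
hsv=cv2.cvtColor(b,cv2.COLOR_BGR2HSV);mk=cv2.inRange(hsv,(0,110,50),(14,255,255))
n,l,st,c=cv2.connectedComponentsWithStats(mk)
for i in range(1,n):
    if st[i,4]>60:
        q=plane(f,c[i],.055)-m;print(st[i],c[i].round(1),(q@X).round(4),(q@Y).round(4))
# old/new standing bottle in scene
a0=cv2.imread("pics/scene0.png");a=eyes.grab_frame("scene")["image"]
cv2.imwrite("pics/fin.png",cv2.resize(np.hstack([a0[60:290,270:450],a[60:290,270:450]]),None,fx=2,fy=2))
E
```

```text
frame diff 2.24
[ 132  161   54   28 1149] [158.5 175.4] -0.0997 0.0056
[187 163  38  25 819] [205.5 175.7] -0.0615 0.0052
[139 226  50  19 514] [163. 237.] -0.1011 -0.0478
[190 228  37  16 367] [208.2 236.6] -0.0624 -0.0473
[351 368  37  25 322] [370.6 377.6] 0.0867 -0.1978
```

View pics/fin.png

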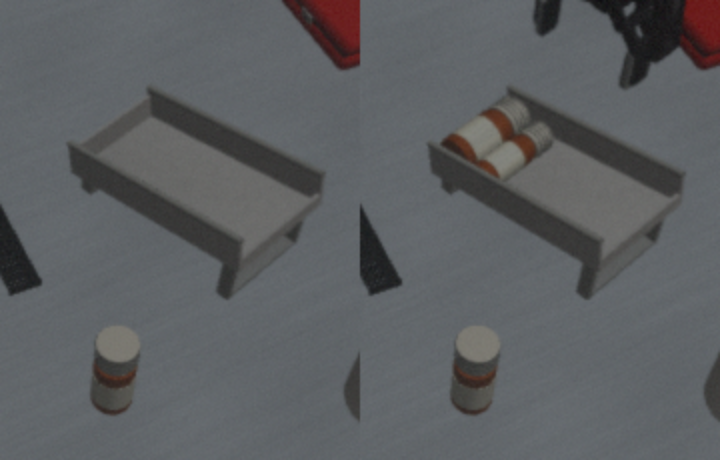

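The standing bottle is unchanged (left before, right after, at (117,370) and (475,370)), and both bottles lie square at the stop, clear of the gripper. Handing in.

```bash
python3 -c "
from cell import env
print(env.close_job(), env.sense()['time_s'])"
```

```text
the job is handed in; nothing more can be done
the job is handed in; nothing more can be done
```

I loaded the thick bottle into the feeder first and the slim one second, laying each mid-lane at the load point and letting it roll down. I handed in at about 20 s; the hand-in reports no verdict.

| Last check (wrist camera) | Thick bottle | Slim bottle |
|---|---|---|
| x in feeder_load's frame | about -100 mm (target -105) | about -62 mm (target -67) |
| Across the lane | about 4 mm off mid-lane | about 4 mm off mid-lane |

- **Lie:** Both bottles look square and touch each other at the stop. They look the same in the last two wrist pictures, and the gripper is well clear of them.
- **Third bottle:** It stands where it was in the before and after pictures. I did not touch the yellow look-alike.
- **Disagreement:** The wrist camera and the two fixed cameras differed by about 4 mm in y, so I split the difference when centring each bottle in the lane. Both x readings sit 5 mm from target the same way, probably from the same bias, and are inside the 12 mm allowed.

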